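# Put the packing plate back in its slot of the graded rack

## Robot

A 7-joint arm with a two-finger parallel gripper is mounted at the origin on the work surface. World frame = base frame: x ahead of the robot, y to its left, z up, the work surface at z = 0. Lengths are in m, angles in rad, forces in N, time in s.
With the tool pointing down it reaches from about 0.4 to 0.85 m from the base axis. Payload 10.4 kg.
Tool frame: the origin (TCP) lies at the very end of the fingers, on their centre line; the grasp point (between the pads) lies 19 mm behind it (r.pinch_z is the distance from the TCP to the grasp point, in m); z points along the fingers, y is the line along which they close (so a half turn about z gives the same grasp; the last joint's range is limited). The gripper opens to 87 mm and grips with 3 to 60 N. Pads are 19 mm wide; open, the fingers measure 117 mm over their backs; the gripper's body (75 mm by 190 mm) begins 51 mm behind the grasp point.
Start: joints at [-0.023, 0.332, -0.065, 1.46, 0.022, 1.35, -0.088], TCP at [0.625, 0, 0.223] pointing down, gripper open.
Joint ranges: [-2.6, 2.6], [-0.5, 2.12], [-1.47, 1.34], [0.16, 2.42], [-1.27, 4.41], [0.06, 2.06], [-2.6, 2.6]. Speed limits (rad/s): [2.22, 2.22, 2.79, 2.79, 3.14, 3.14, 3.14].

## Interface

Orientations are given as a unit quaternion [x, y, z, w].
In Python, from bench import sensors, vision, r gives the robot as it stands.
- The arm moves only by the shell command python3 -m crank 'ROWS' [OPENING] [FORCE]. ROWS is JSON, a list of rows, each a list of 2 entries, a list of its own where there are three numbers: the shift along the tool's x, y, z normalised to -1 to 1, where 1 is 3 cm, then the turn about the tool's z normalised to -1 to 1, where 1 is 8 degrees. A call has 1 to 12 rows; each row shifts and turns the commanded pose from where the row before left it, along the tool's axes as they then stand; what a row does not reach is not made up. A row lasts 1/8 s, in which the tool goes at most 62.5 mm and 10.7 degrees, less where a joint would pass 70% of its speed; a pose out of reach is approached as far as the arm can. A call with a number of a shift or a turn outside -1 to 1 is refused whole. A call with a gripper value outside its range is refused whole. OPENING is the opening, from 0 (shut) to 1 (fully open), set as the call begins (- or left out, the last holds). The fingers move at their own pace and stop on an object; FORCE is the grip in N (left out, the last holds). Time passes only in rows, so rows that do not move let the fingers close. It gives the time, the measured TCP pose, the force, the opening and the grip force at its end, in the units of the state.
- sensors.read_state(): the state, without advancing time (a new reading comes with each control period).
- vision.camera(name): name is "scene" or "side" or "wrist"; returns the picture (480x640x3 uint8, red, green, blue); there is no depth.
- vision.camera_model(name): a dict with "vertical_fov" (degrees; the focal length in pixels is half the picture's height over the tangent of half this angle, whatever the lens; pixels are square), "cx", "cy" (the principal point, pixels), "camera_from_world" (4x4, takes a point from world to camera coordinates); the wrist camera has in their place "hand_eye" (4x4, takes a point from camera to tool coordinates, whose origin is the TCP and whose axes are the flange's). Camera axes: x right, y down, z forward; pixel columns grow to the right and rows downward; lengths in m; the calibration is good to about 2 mm. A picture is of the moment at which its call begins: read the wrist's pose just before it. camera_model takes no time and is no camera call.
- r.close_job(): hands the job in; it is judged then, once.
The state is a dict: "time": time; "joint_positions": joint angles; "joint_vel": joint speeds; "joint_torque": joint torques, N m; "ee_pos": TCP position; "eef_rot": TCP orientation; "ft_force": force on the tool from outside, world axes, zero at the start; "torque": the same for the moment, N m; "width": finger opening in m; "grip_force": force on a finger pad.
Only numpy, scipy, OpenCV 4.12 (cv2) and the standard library are available. Lean on these libraries where they do the work, as an engineer would, in place of code of your own. Each camera call takes 0.05 s, during which the arm holds its last target. There are 200 camera calls.

## Task

A washed packing plate is standing on the green rubber mat. Put it back in the wooden slot rack, upright and fully home on the rests of the narrowest slot that will take it, and let go; the plates are not marked, so the slot can only be found by trying. Go gently - do not drop it or force it into a slot that is too small - and leave the other plates, the squeegee and the ink jar where they are.

Things in the scene. Friction and masses are not known exactly. Their poses are not given: they have to be found in the camera images.
- rack: fixed beech block, 90 mm (x) by 158 mm (y) by 50 mm high, five routed slots side by side along its y, getting wider towards +y from about 9 to about 25 mm in equal 4 mm steps, 12 mm of wood between neighbours. Each slot runs along the rack's x, open at the top only. Origin: centre of the underside; z up
- slot_1 (a point): centre of the mouth of the narrowest slot, level with the rack's top, 50 mm above the bench; axes as the rack's. Every slot is 63 mm long (x) and 42 mm deep, with a 1 mm 45 degree chamfer round the mouth. Half-way along both long sides a small steel rest, 20 mm long, sticks 1.8 mm into the slot, its flat top 28 mm down
- slot_2 (a point): the same for the second narrowest slot
- slot_3 (a point): the same for the middle slot
- slot_4 (a point): the same for the second widest slot
- slot_5 (a point): the same for the widest slot
- mat: fixed green rubber mat, 110 x 110 x 4 mm, flat on the bench; origin: centre of its underside. The plate to put away is the one standing on it, near its middle
- board: fixed grey job board, 90 mm (x) by 180 mm (y) by 4 mm, flat on the bench, on which the two plates that must stay are standing; origin: centre of its underside
- plate_a_grip (a point): centre of the black grip of one of three look-alike packing plates: an upright aluminium plate 60 mm wide (x), 52 mm high, standing on its lower edge, with a black plastic grip on top, 44 mm (x) by 28 mm (y) by 28 mm high, centred on it and wider than its thickness. Grip centre 66 mm above the lower edge. x along the plate's width, y across its thickness, z up
- plate_b_grip (a point): the same for another plate. They differ only in thickness (y), 11 to 21 mm, not told here. Each has its own slot, 1.2 mm wider than it; the next narrower one is 2.8 mm too small. In its own slot a plate goes home on the two rests, grip centre 38 mm above the rack's top; in a wider one it tips or sinks between them. Mass 0.1 to 0.25 kg
- plate_c_grip (a point): the same for another plate. Which of the three stands on the mat changes from time to time
- squeegee_center (a point): centre of a wooden squeegee with a green blade lying on the bench, 220 mm (x) by 78 mm by 26 mm high; loose, to be left alone
- ink_jar_center (a point): centre, half-way up, of a loose blue ink jar with a white lid, 72 mm across and 100 mm high; to be left alone
Things that resemble listed ones, but are neither listed nor needed, are in the scene too. What is shaped like the mat but red is not meant. What is shaped like the part that bears plate_a_grip but orange is not meant.

How it is judged:
At the end, for the whole second after the job is handed in: The plate from the mat rests on the rests of the narrowest slot that takes it: grip centre 35 to 41 mm above the rack's top and within 4 mm of the slot's centre seen from above, upright within 0.05 rad, at rest, released; the mat is clear; the other two plates are within 15 mm of where they stood (horizontal distance between each of plate_a_grip, plate_b_grip, plate_c_grip and mat above 0.08 m and (distance of plate_a_grip from where it was at the start of the episode below 0.015 m or ((horizontal distance between plate_a_grip and slot_1 below 0.004 m or horizontal distance between plate_a_grip and slot_2 below 0.004 m or horizontal distance between plate_a_grip and slot_3 below 0.004 m or horizontal distance between plate_a_grip and slot_4 below 0.004 m or horizontal distance between plate_a_grip and slot_5 below 0.004 m) and z of plate_a_grip in the frame of slot_1 between 0.035 and 0.041 m and angle between plate_a_grip's own z axis and vertical below 0.05 rad and linear speed of plate_a below 0.02 m/s)) and (distance of plate_b_grip from where it was at the start of the episode below 0.015 m or ((horizontal distance between plate_b_grip and slot_1 below 0.004 m or horizontal distance between plate_b_grip and slot_2 below 0.004 m or horizontal distance between plate_b_grip and slot_3 below 0.004 m or horizontal distance between plate_b_grip and slot_4 below 0.004 m or horizontal distance between plate_b_grip and slot_5 below 0.004 m) and z of plate_b_grip in the frame of slot_1 between 0.035 and 0.041 m and angle between plate_b_grip's own z axis and vertical below 0.05 rad and linear speed of plate_b below 0.02 m/s)) and (distance of plate_c_grip from where it was at the start of the episode below 0.015 m or ((horizontal distance between plate_c_grip and slot_1 below 0.004 m or horizontal distance between plate_c_grip and slot_2 below 0.004 m or horizontal distance between plate_c_grip and slot_3 below 0.004 m or horizontal distance between plate_c_grip and slot_4 below 0.004 m or horizontal distance between plate_c_grip and slot_5 below 0.004 m) and z of plate_c_grip in the frame of slot_1 between 0.035 and 0.041 m and angle between plate_c_grip's own z axis and vertical below 0.05 rad and linear speed of plate_c below 0.02 m/s))); the robot touches nothing.
It fails at once if a plate is pressed or knocked against the rack with more than 50 N (contact force between any of plate_a, plate_b, plate_c and rack above 50 N).
It fails at once if a plate that was not on the mat is moved (two plates displaced by more than 15 mm) (distance of each of plate_a_grip, plate_b_grip from where it was at the start of the episode above 0.015 m or distance of each of plate_a_grip, plate_c_grip from where it was at the start of the episode above 0.015 m or distance of each of plate_b_grip, plate_c_grip from where it was at the start of the episode above 0.015 m).
It fails at once if the squeegee or the ink jar is moved more than 20 mm (distance of any of squeegee_center, ink_jar_center from where it was at the start of the episode above 0.02 m).
It also fails if it takes over 59 s, if anything falls off the work surface, if the arm or the gripper's body presses on something with over 40 N, if the wrist force passes 120 N, or if a joint passes its speed limit or range.

## Working session

There is one attempt and no reset: what is moved stays moved. The work goes in short steps, Python scripts to look and compute and a shell command to move; the robot and the scene stay as the last step left them, time stands still between calls to the robot, and variables do not carry over. Pictures are saved under pics/ and viewed, at most 10 in all, crops included, and the job is handed in when it is done.

```bash
ls; mkdir -p pics; python3 - <<'E'
from bench import sensors, vision, r
import cv2, numpy as np
s=sensors.read_state(); print({k:np.round(v,3) for k,v in s.items()})
ims=[]
for n in ["scene","side","wrist"]:
    im=vision.camera(n)[:,:,::-1]; cv2.imwrite(f"pics/{n}0.png",im)
    m=vision.camera_model(n); print(n,{k:(np.round(v,4).tolist()) for k,v in m.items() if not isinstance(v,str)})
E
```

```text
pics
{'time': np.float64(0.0), 'joint_positions': array([-0.023,  0.333, -0.065,  1.461,  0.022,  1.35 , -0.089]), 'joint_vel': array([ 0.   , -0.002,  0.   , -0.001,  0.   ,  0.001, -0.001]), 'joint_torque': array([-0.0000e+00, -6.2325e+01,  2.4000e-02, -3.8989e+01, -6.1000e-02,
        4.0000e-02,  0.0000e+00]), 'ee_pos': array([0.625, 0.   , 0.222]), 'eef_rot': array([ 0.707,  0.707, -0.001, -0.   ]), 'ft_force': array([-0.057,  0.317, -0.843]), 'torque': array([-0.009, -0.024,  0.013]), 'grip_force': np.float64(0.0), 'width': np.float64(0.087)}
scene {'vertical_fov': 49.3261, 'cx': 316.9256, 'cy': 248.2187, 'camera_from_world': [[-0.7606, 0.6489, -0.0198, 0.4918], [0.4707, 0.5302, -0.7052, -0.1579], [-0.4471, -0.5457, -0.7087, 1.2311], [0.0, 0.0, 0.0, 1.0]]}
side {'vertical_fov': 56.0124, 'cx': 322.2122, 'cy': 242.0694, 'camera_from_world': [[0.9926, -0.1207, 0.014, -0.553], [-0.0488, -0.5013, -0.8639, 0.0289], [0.1113, 0.8568, -0.5034, 1.1122], [0.0, 0.0, 0.0, 1.0]]}
wrist {'vertical_fov': 68.5298, 'cx': 315.0077, 'cy': 242.6365, 'hand_eye': [[0.0001, -0.9642, -0.2651, 0.0729], [1.0, -0.0003, 0.0014, -0.0004], [-0.0015, -0.2651, 0.9642, -0.1616], [0.0, 0.0, 0.0, 1.0]]}
```

View pics/scene0.png

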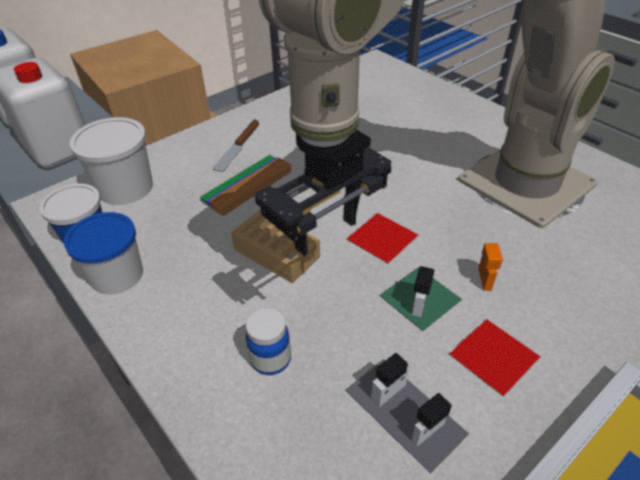

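View pics/side0.png

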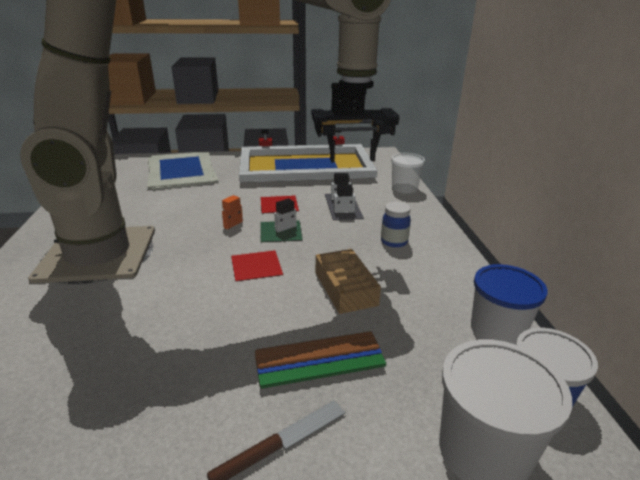

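Green mat at scene (421,297) with a black-gripped plate at (424,278). The red mats at (383,238) and (495,355) and the orange plate at (490,265) are decoys. Next I'll make rough fixes on the mat and rack.

```bash
cat > h.py <<'E'
from bench import sensors, vision, r
import cv2, numpy as np
from scipy.spatial.transform import Rotation as R
def cam(n, st=None):
    m=vision.camera_model(n); f=240/np.tan(np.radians(m["vertical_fov"])/2)
    if n=="wrist":
        T=np.eye(4); T[:3,:3]=R.from_quat(st["eef_rot"]).as_matrix(); T[:3,3]=st["ee_pos"]; W=T@np.array(m["hand_eye"])
    else: W=np.linalg.inv(np.array(m["camera_from_world"]))
    return W,f,m["cx"],m["cy"]
def ray(c,p):
    W,f,cx,cy=c; p=np.atleast_2d(p).astype(float)
    d=np.c_[(p[:,0]-cx)/f,(p[:,1]-cy)/f,np.ones(len(p))]@W[:3,:3].T
    return W[:3,3],d
def onz(c,p,z):
    o,d=ray(c,p); return (o+d*((z-o[2])/d[:,2])[:,None])[:,:2]
def proj(c,X):
    W,f,cx,cy=c; q=(np.atleast_2d(X)-W[:3,3])@W[:3,:3]; return np.c_[q[:,0]/q[:,2]*f+cx,q[:,1]/q[:,2]*f+cy]
def blobs(mask,amin=80):
    cs,_=cv2.findContours(mask.astype(np.uint8),cv2.RETR_EXTERNAL,cv2.CHAIN_APPROX_NONE)
    return sorted([c for c in cs if cv2.contourArea(c)>amin],key=cv2.contourArea,reverse=True)
def shot(n,name):
    st=sensors.read_state(); im=vision.camera(n)[:,:,::-1].copy(); cv2.imwrite(f"pics/{name}.png",im); return st,im,cv2.cvtColor(im,cv2.COLOR_BGR2HSV)
E
python3 - <<'E'
from h import *
print([(n,k,v) for n in("scene","side","wrist") for k,v in vision.camera_model(n).items() if np.ndim(v)<2])
for n in("scene","side"):
    im=cv2.imread(f"pics/{n}0.png"); h=cv2.cvtColor(im,cv2.COLOR_BGR2HSV); c=cam(n)
    for nm,lo,hi,z in(("green",(60,80,30),(95,255,140),.004),("wood",(8,90,60),(22,200,220),.05),("red",(0,180,120),(4,255,255),.004),("orange",(4,200,150),(14,255,255),.05)):
        for b in blobs(cv2.inRange(h,lo,hi),150)[:4]:
            rc=cv2.minAreaRect(b); x=onz(c,rc[0],z)[0]
            q=onz(c,cv2.approxPolyDP(b,5,True)[:,0],z)
            print(n,nm,np.round(rc[0]),cv2.contourArea(b),x.round(3),q.round(3).tolist() if len(q)<8 else '')
E
```

```text
[('scene', 'vertical_fov', 49.3261470395076), ('scene', 'cx', 316.92559893926693), ('scene', 'cy', 248.21873027107407), ('side', 'vertical_fov', 56.01242548708097), ('side', 'cx', 322.2121505660358), ('side', 'cy', 242.06940113371982), ('wrist', 'vertical_fov', 68.5297705926149), ('wrist', 'cx', 315.0076718182194), ('wrist', 'cy', 242.6364546071522)]
scene green [420. 297.] 1753.0 [0.454 0.074] [[0.404, 0.022], [0.505, 0.022], [0.502, 0.126], [0.401, 0.123], [0.404, 0.06], [0.485, 0.106], [0.497, 0.095]]
scene green [237. 177.] 379.0 [ 0.503 -0.466] [[0.388, -0.473], [0.609, -0.456]]
scene wood [145.  85.] 9460.5 [ 0.486 -0.947] 
scene wood [275. 244.] 2927.5 [ 0.598 -0.182] 
scene wood [251. 186.] 1459.5 [ 0.527 -0.364] [[0.413, -0.372], [0.428, -0.406], [0.613, -0.385], [0.631, -0.361], [0.621, -0.326], [0.433, -0.348]]
scene red [494. 355.] 3182.5 [0.455 0.243] [[0.408, 0.188], [0.508, 0.192], [0.506, 0.296], [0.402, 0.292]]
scene red [382. 237.] 1615.5 [ 0.39  -0.089] [[0.347, -0.147], [0.446, -0.134], [0.431, -0.031], [0.333, -0.045]]
scene red [26. 72.] 292.5 [ 0.695 -1.374] [[
[... 237 characters left out ...]
[[0.617, -0.429], [0.615, -0.413], [0.392, -0.447], [0.4, -0.47], [0.608, -0.445]]
side green [271. 232.] 205.5 [0.426 0.066] [[0.402, 0.111], [0.402, 0.022], [0.449, 0.023], [0.43, 0.115]]
side wood [203.  82.] 4137.5 [0.065 1.878] 
side wood [205.  16.] 3149.0 [-0.463  7.309] 
side wood [348. 279.] 2562.5 [ 0.581 -0.241] 
side wood [316. 349.] 1901.0 [ 0.493 -0.439] [[0.6, -0.44], [0.563, -0.429], [0.591, -0.429], [0.595, -0.406], [0.391, -0.43], [0.393, -0.467]]
side red [256. 265.] 939.5 [ 0.388 -0.096] [[0.431, -0.041], [0.331, -0.054], [0.342, -0.145], [0.442, -0.135]]
side red [279. 204.] 185.0 [0.453 0.238] [[0.404, 0.284], [0.406, 0.193], [0.478, 0.285], [0.504, 0.21], [0.5, 0.283]]
```

View pics/wrist0.png

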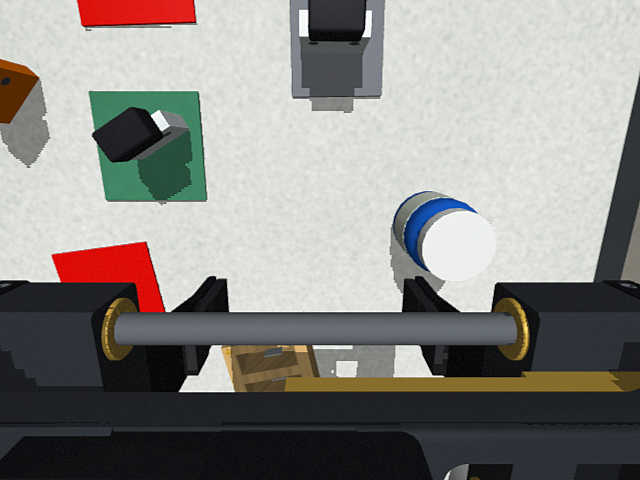

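Wrist view: green mat at (148,146) with the black-gripped, yawed plate at (130,135). The rack is partly hidden at (275,365), a board plate is at (337,30), and the orange look-alike is at the left edge. Moving the camera over the mat now.

```bash
python3 -m crank '[[[0,-1,0],0],[[0,-1,0],0],[[0,-1,0],0],[[0,-1,0],0],[[0,-1,0],0],[[0,-0.5,0],0],[[0,0,0],0],[[0,0,0],0]]' 1 && python3 - <<'E'
from h import *
st,im,h=shot("wrist","w1"); c=cam("wrist",st)
print(st["ee_pos"].round(4))
g=blobs(cv2.inRange(h,(60,80,30),(95,255,140)),500)[0]
rc=cv2.minAreaRect(cv2.convexHull(g)); print("mat",rc,onz(c,rc[0],.004),onz(c,cv2.boxPoints(rc),.004).round(3).tolist())
x,y=map(int,rc[0]); 
cv2.imwrite("pics/w1c.png",cv2.resize(im[max(0,y-90):y+90,x-110:x+110],None,fx=3.5,fy=3.5,interpolation=cv2.INTER_CUBIC)); print("crop origin",x-110,max(0,y-90))
E
```

```text
time: 1.15
ee_pos: [0.4608, 0.0, 0.2226]
eef_rot: [0.707, 0.707, 0.0, 0.0]
ft_force: [0.3, 0.5, -0.7]
width: 0.0869
grip_force: 0.0
[0.4608 0.     0.2226]
mat ((306.0, 145.5), (107.0, 108.0), 90.0) [[0.4517192  0.07322256]] [[0.398, 0.125], [0.506, 0.125], [0.51, 0.017], [0.393, 0.017]]
crop origin 196 55
```

View pics/w1c.png

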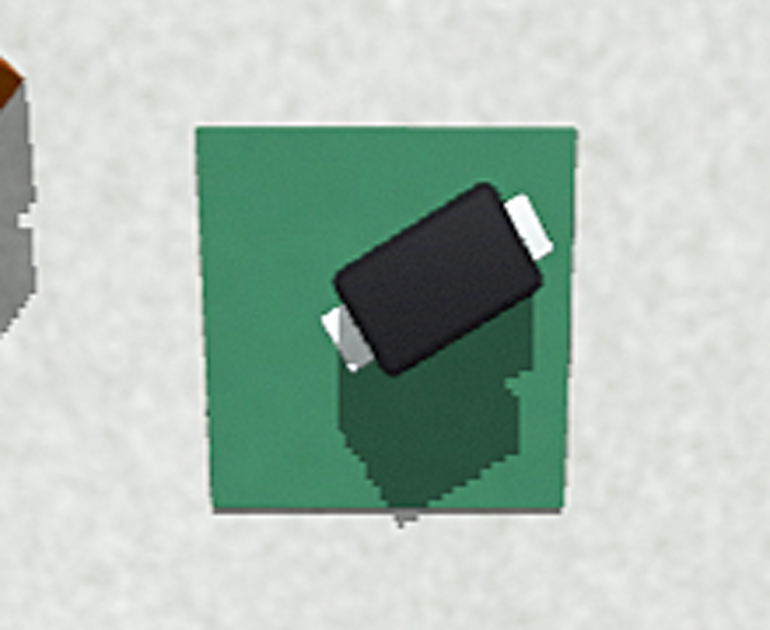

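The crop confirms it: a black grip, white plate ends showing at both sides at crop (527,227) and (347,338), standing on the green mat. This is the plate. Next I measure its position, yaw and thickness.

```bash
python3 - <<'E'
from h import *
st=sensors.read_state(); im=cv2.imread("pics/w1.png"); c=cam("wrist",st)
sub=np.zeros(im.shape[:2],np.uint8); sub[85:210,245:365]=1
b=blobs((im.max(2)<62)&(sub>0),300)[0]
rc=cv2.minAreaRect(b); print("grip px",rc)
q=onz(c,b[:,0],.084).astype(np.float32); rq=cv2.minAreaRect(q*1000); print("grip world mm",rq)
w=(im.min(2)>150)&(cv2.cvtColor(im,cv2.COLOR_BGR2HSV)[:,:,1]<60)&(sub>0)
w[:,:]&=True
for s in blobs(w,20)[:4]:
    x=cv2.minAreaRect((onz(c,s[:,0],.056)*1000).astype(np.float32)); print(cv2.contourArea(s),cv2.minAreaRect(s)[0],x)
# subpixel thickness: saturation profile along plate's thickness direction through both visible ends
print(cv2.boxPoints(rq).round(1).tolist())
E
```

```text
grip px ((320.9561462402344, 134.61012268066406), (34.65272521972656, 54.373016357421875), 58.570438385009766)
grip world mm ((465.5427551269531, 81.40473937988281), (43.08443832397461, 27.240158081054688), 30.585824966430664)
14756.0 (304.5, 147.0) ((451.05499267578125, 69.51752471923828), (107.79969787597656, 111.98960876464844), 89.99152374267578)
[[440.1000061035156, 82.19999694824219], [453.8999938964844, 58.70000076293945], [491.0, 80.5999984741211], [477.20001220703125, 104.0999984741211]]
```

```bash
python3 -m crank '[[[-0.97,0.43,0],0],[[-0.97,0.43,0],0],[[-0.97,0.43,0],0],[[-0.97,0.43,0],0],[[-0.97,0.43,0],0],[[-0.97,0.43,0],0],[[-0.97,0.43,0],0],[[-0.97,0.43,0],0],[[-0.97,0.43,0],0],[[-0.97,0.43,0],0],[[0,0,0],0],[[0,0,0],0]]' && python3 - <<'E'
from h import *
st,im,h=shot("wrist","w2")
E
```

```text
time: 2.7
ee_pos: [0.5893, -0.2904, 0.2219]
eef_rot: [0.707, 0.707, -0.0, -0.0]
ft_force: [0.4, 0.4, 0.5]
width: 0.0869
grip_force: 0.0
```

View pics/w2.png

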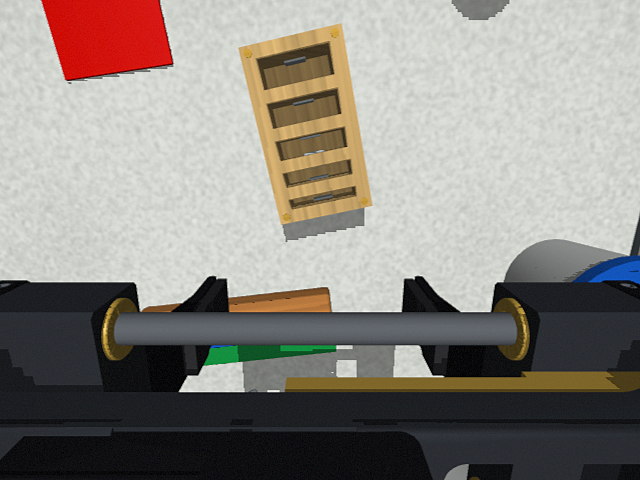

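The wrist view shows the whole rack, top corners near (240,47), (340,24), (371,205) and (282,224). The widest slot is at the top of the image and the narrowest at the bottom (322,197). Now measuring the rack's outline and slot mouths.

```bash
python3 - <<'E'
from h import *
st=sensors.read_state(); im=cv2.imread("pics/w2.png"); c=cam("wrist",st); h=cv2.cvtColor(im,cv2.COLOR_BGR2HSV)
m=cv2.inRange(h,(8,60,130),(28,200,255)); m[235:]=0; m[:,:225]=0; m[:,390:]=0
m=cv2.morphologyEx(m,cv2.MORPH_OPEN,np.ones((2,2)))
b=blobs(m,500)[0]
q=(onz(c,b[:,0],.05)*1000).astype(np.float32); rq=cv2.minAreaRect(cv2.convexHull(q)); bp=cv2.boxPoints(rq)
print("rack",rq,bp.round(1).tolist(), proj(c,np.c_[bp/1000,[.05]*4]).round(0).tolist())
full=np.zeros_like(m); cv2.drawContours(full,[b],-1,1,-1)
for s in blobs((full>0)&(cv2.erode(full,np.ones((7,7)))>0)&(m==0),150):
    x=cv2.minAreaRect((onz(c,s[:,0],.05)*1000).astype(np.float32)); print(cv2.minAreaRect(s)[0],[np.round(v,1) for v in x])
E
```

```text
rack ((584.5177001953125, -204.78839111328125), (89.6986312866211, 158.29452514648438), 12.000048637390137) [[524.2000122070312, -136.6999969482422], [557.0999755859375, -291.5], [644.7999877929688, -272.8999938964844], [611.9000244140625, -118.0]] [[239.0, 48.0], [282.0, 225.0], [373.0, 207.0], [342.0, 24.0]]
(296.8201904296875, 66.38764190673828) [array([ 573.1, -151.1]), array([63.9, 26. ]), np.float64(11.9)]
(305.3252258300781, 108.79752349853516) [array([ 580.4, -185.4]), array([63.6, 21.7]), np.float64(12.1)]
(312.6065368652344, 144.389892578125) [array([ 586.9, -215.9]), array([63.7, 17.6]), np.float64(12.0)]
(318.6671142578125, 174.0437774658203) [array([ 592.6, -242.5]), array([63.7, 13.6]), np.float64(11.8)]
(323.7267761230469, 198.4522705078125) [array([ 597.5, -265.3]), array([63.9,  9.6]), np.float64(11.9)]
```

```bash
python3 -m crank '[[[1,-0.33,0],0],[[1,-0.33,0],0],[[1,-0.33,0],0],[[1,-0.33,0],0],[[1,-0.33,0],0],[[1,-0.33,0],0],[[1,-0.33,0],0],[[1,-0.33,0],0],[[1,-0.33,0],0],[[1,-0.33,0],0],[[1,-0.33,0],0],[[1,-0.33,0],0]]' && python3 -m crank '[[[0.39,-0.167,0],0],[[0,0,0],0.928],[[0,0,0],0.928],[[0,0,0],0.928],[[0,0,0],0.928],[[0,0,0],0.928],[[0,0,0],0.928],[[0,0,0],0.928],[[0,0,0],0.928],[[0,0,0],0],[[0,0,0],0]]' && python3 - <<'E'
from h import *
st=sensors.read_state(); print(st["ee_pos"].round(4),R.from_quat(st["eef_rot"]).as_matrix().round(4).tolist(), st["joint_positions"].round(2))
Rm=R.from_quat(st["eef_rot"]).as_matrix(); t=np.array([.4655,.0814,.051]); print((Rm.T@(t-st["ee_pos"])/.03).round(3), np.degrees(np.arctan2(Rm[1,0],Rm[0,0])))
E
```

```text
time: 4.25
ee_pos: [0.4694, 0.0708, 0.2229]
eef_rot: [0.707, 0.708, 0.0, 0.0]
ft_force: [0.4, 0.7, 0.5]
width: 0.0868
grip_force: 0.0
time: 5.62
ee_pos: [0.4652, 0.0805, 0.2226]
eef_rot: [0.964, 0.265, 0.0, 0.0]
ft_force: [-0.2, -0.9, 0.4]
width: 0.0873
grip_force: 0.0
[0.4652 0.0805 0.2226] [[0.8593, 0.5115, 0.0002], [0.5115, -0.8593, -0.0001], [0.0001, 0.0002, -1.0]] [-0.13  0.   -0.14  1.84  0.    1.3  -1.3 ]
[ 0.023 -0.022  5.72 ] 30.763438085152465
```

```bash
python3 -m crank '[[[0.023,-0.022,0.9],0],[[0,0,1],0],[[0,0,1],0],[[0,0,1],0],[[0,0,1],0],[[0,0,0.5],0],[[0,0,0.32],0],[[0,0,0],0],[[0,0,0],0]]' 1 20 && python3 -m crank '[[[0,0,0],0],[[0,0,0],0],[[0,0,0],0],[[0,0,0],0],[[0,0,0],0],[[0,0,0],0]]' 0.2 20
```

```text
time: 6.75
ee_pos: [0.4661, 0.0818, 0.0518]
eef_rot: [0.965, 0.264, 0.001, 0.0]
ft_force: [0.1, 0.6, -0.2]
width: 0.0868
grip_force: 0.0
time: 7.5
ee_pos: [0.4655, 0.0816, 0.051]
eef_rot: [0.965, 0.264, 0.0, 0.0]
ft_force: [0.3, -0.2, 0.2]
width: 0.0352
grip_force: 0.0
```

```bash
python3 -m crank '[[[0,0,0],0],[[0,0,0],0],[[0,0,0],0],[[0,0,0],0],[[0,0,0],0]]' 0.2 20 && python3 -m crank '[[[0,0,-0.15],0],[[0,0,-0.4],0],[[0,0,-1],0],[[0,0,-1],0],[[0,0,-1],0],[[0,0,-1],0],[[0,0,-1],0],[[0,0,0],0],[[0,0,0],0]]'
```

```text
time: 8.12
ee_pos: [0.4655, 0.0816, 0.051]
eef_rot: [0.965, 0.264, 0.0, -0.0]
ft_force: [0.6, -0.2, -0.1]
width: 0.0278
grip_force: 20.0
time: 9.25
ee_pos: [0.4651, 0.0815, 0.2171]
eef_rot: [0.965, 0.264, -0.0, 0.0]
ft_force: [-0.2, -0.7, -2.1]
width: 0.0284
grip_force: 20.0
```

```bash
python3 -m crank '[[[-0.4,0.94,0],0],[[-0.4,0.94,0],0],[[-0.4,0.94,0],0],[[-0.4,0.94,0],0],[[-0.4,0.94,0],0],[[-0.4,0.94,0],0],[[-0.4,0.94,0],0],[[-0.4,0.94,0],0],[[-0.4,0.94,0],0],[[-0.4,0.94,0],0]]' && python3 -m crank '[[[0,0,0],0.78],[[0,0,0],0.78],[[0,0,0],0.78],[[0,0,0],0],[[0,0,0],0],[[0,0,0],0]]' && python3 - <<'E'
from h import *
st,im,h=shot("wrist","w3"); c=cam("wrist",st)
Rm=R.from_quat(st["eef_rot"]).as_matrix(); print(st["ee_pos"].round(4),np.degrees(np.arctan2(Rm[1,0],Rm[0,0])),Rm.round(4).tolist())
E
```

```text
time: 10.5
ee_pos: [0.5052, -0.2229, 0.2161]
eef_rot: [0.965, 0.264, -0.001, -0.001]
ft_force: [0.5, 0.7, -1.0]
width: 0.0276
grip_force: 20.0
time: 11.25
ee_pos: [0.5057, -0.2221, 0.2172]
eef_rot: [0.995, 0.104, -0.0, -0.0]
ft_force: [0.4, 0.2, -1.0]
width: 0.0278
grip_force: 20.0
[ 0.5057 -0.2221  0.2172] 11.966493441007199 [[0.9783, 0.2073, -0.0003], [0.2073, -0.9783, 0.0001], [-0.0003, -0.0002, -1.0]]
```

View pics/w3.png

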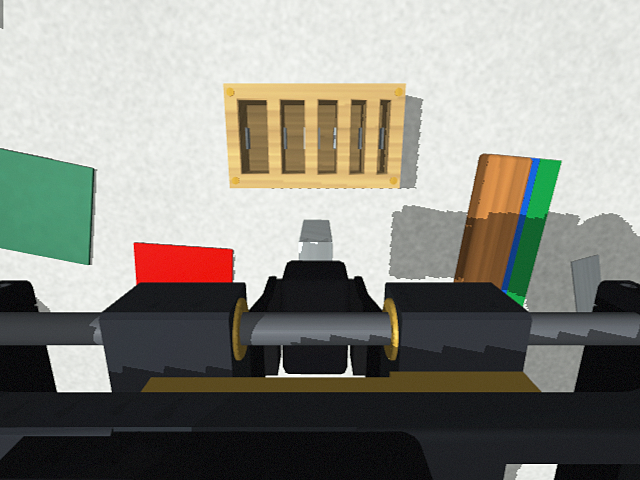

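The view shows the rack aligned with the image: slots 5 to 1 left to right at columns 253, 292, 328, 359 and 385. The held plate's end face is at (315,240) with its bottom edge at row ~220. I'll solve the camera bias from the two rack views and estimate the plate thickness.

```bash
python3 - <<'E'
from h import *
st=sensors.read_state(); im=cv2.imread("pics/w3.png"); c=cam("wrist",st); h=cv2.cvtColor(im,cv2.COLOR_BGR2HSV)
m=cv2.inRange(h,(8,60,130),(28,200,255)); m[195:]=0; m[:,:215]=0; m[:,415:]=0
m=cv2.morphologyEx(m,cv2.MORPH_OPEN,np.ones((2,2)))
b=blobs(m,500)[0]
q=(onz(c,b[:,0],.05)*1000).astype(np.float32); rq=cv2.minAreaRect(cv2.convexHull(q)); print("rack",rq)
full=np.zeros_like(m); cv2.drawContours(full,[b],-1,1,-1); S=[]
for s in blobs((full>0)&(cv2.erode(full,np.ones((7,7)))>0)&(m==0),100):
    x=cv2.minAreaRect((onz(c,s[:,0],.05)*1000).astype(np.float32)); S.append(x[0]); print(cv2.minAreaRect(s)[0],[np.round(v,1) for v in x])
S=np.array(sorted(S,key=lambda p:p[1])); A=np.array([[597.5,-265.3],[592.6,-242.5],[586.9,-215.9],[580.4,-185.4],[573.1,-151.1]])
R1=np.array([[0,1],[1,0.]]); a=np.radians(11.97); R2=np.array([[np.cos(a),np.sin(a)],[np.sin(a),-np.cos(a)]])
d=(S-A).mean(0); print("view2-view1",(S-A).round(1).tolist()); e=np.linalg.solve(R2-R1,d); print("tool bias e",e)
print("corrected slots A\n",(A-R1@e).round(1),"\n",(S-R2@e).round(1)); print("grip true", np.array([465.5,81.4])-R1@e)
# plate end face edges by rows
W=np.array(vision.camera_model("wrist")["hand_eye"]); _,f,cx,cy=c
for xz in ((.03,.047),(.03,.0),(.03,-.005),(.022,-.005),(.022,-.033)):
    P=np.linalg.inv(W)@np.array([xz[0],0,xz[1],1]); print(xz,"px",(P[0]/P[2]*f+cx).round(1),(P[1]/P[2]*f+cy).round(1),"mm/px",(P[2]/f*1000).round(3))
g=im.astype(int)
for row in (218,222,226,232,240,246,250,256): print(row, g[row,294:340].sum(1).tolist() if row in(222,) else np.round(np.sort(294+np.argsort(-abs(np.diff(g[row,294:340].sum(1))))[:4]),0))
E
```

```text
rack ((582.8441772460938, -205.62628173828125), (90.06403350830078, 158.11172485351562), 11.950445175170898)
(253.5218505859375, 137.25299072265625) [array([ 571.5, -152. ]), array([62.7, 25.2]), np.float64(12.0)]
(384.3259582519531, 137.49191284179688) [array([ 595.6, -265.9]), array([62.7,  8.8]), np.float64(11.9)]
(293.42669677734375, 137.2857666015625) [array([ 578.8, -186.4]), array([62.7, 21. ]), np.float64(12.1)]
(358.59375, 137.50148010253906) [array([ 590.9, -243.4]), array([62.7, 12.5]), np.float64(12.6)]
(328.0, 137.5) [array([ 585.2, -216.8]), array([62.7, 16.2]), np.float64(12.1)]
view2-view1 [[-1.9, -0.6], [-1.7, -0.9], [-1.7, -0.9], [-1.6, -1.0], [-1.6, -0.9]]
tool bias e [-0.61208511  1.3663867 ]
corrected slots A
 [[ 596.1 -264.7]
 [ 591.2 -241.9]
 [ 585.5 -215.3]
 [ 579.  -184.8]
 [ 571.7 -150.5]] 
 [[ 595.9 -264.5]
 [ 591.2 -242. ]
 [ 585.6 -215.3]
 [ 579.1 -184.9]
 [ 571.8 -150.5]]
grip true [464.1336133   82.01208511]
(0.03, 0.047) px 315.8 218.9 mm/px 0.603
(0.03, 0.0) px 316.0 238.6 mm/px 0.474
(0.03, -0.005) px 316.0 241.4 mm/px 0.46
(0.022, -0.005) px 316.0 257.9 mm/px 0.466
(0.022, -0.033) px 316.2 279.9 mm/px 0.39
218 [304 305 310 317]
222 [706, 701, 697, 693, 697, 704, 712, 734, 658, 388, 344, 366, 379, 369, 379, 371, 371, 376, 364, 364, 371, 362, 369, 365, 367, 368, 374, 373, 364, 377, 363, 367, 368, 361, 312, 499, 704, 722, 710, 711, 709, 708, 711, 714, 711, 702]
226 [301 302 329 330]
232 [299 300 330 331]
240 [298 299 331 332]
246 [297 301 331 332]
250 [297 301 331 332]
256 [297 298 299 332]
```

```bash
python3 -c "
import cv2; im=cv2.imread('pics/w3.png'); cv2.imwrite('pics/w3c.png',cv2.resize(im[205:295,250:380],None,fx=6,fy=6,interpolation=cv2.INTER_NEAREST))"
```

```text
(no output)
```

View pics/w3c.png

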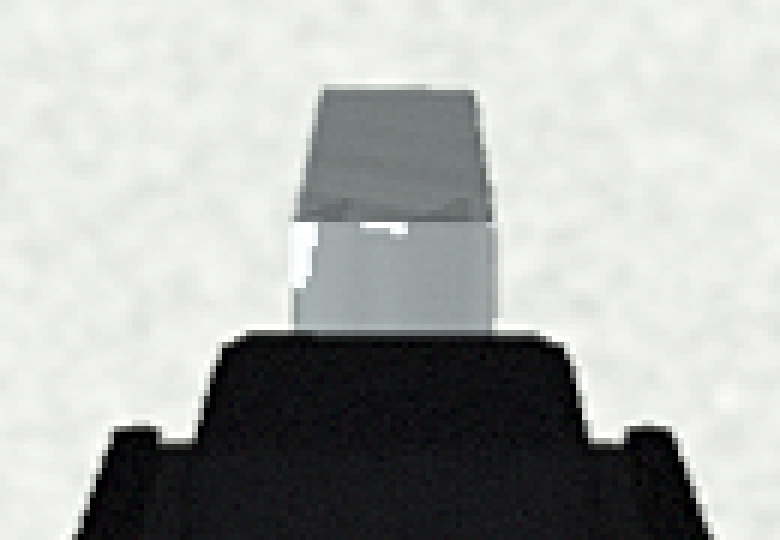

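Plate thickness reads ~15–16 mm, which points to slot 3. The bottom edge is centred between the fingers. Moving to hover just above slot 3.

```bash
cat > to.py <<'E'
from h import *
import sys
st=sensors.read_state(); Rm=R.from_quat(st["eef_rot"]).as_matrix(); t=np.array([float(v) for v in sys.argv[1:4]])
print("rows needed",(Rm.T@(t-st["ee_pos"])/.03).round(3),"yaw",np.degrees(np.arctan2(Rm[1,0],Rm[0,0])).round(2),"ee",st["ee_pos"].round(5),"F",st["ft_force"].round(2),"T",st["torque"].round(2))
E
python3 -m crank '[[[0.67,0.082,0],0],[[0.67,0.082,0],0],[[0.67,0.083,0],0],[[0.66,0.083,0],0],[[0,0,0.9],0],[[0,0,0.9],0],[[0,0,0.9],0],[[0,0,0.7],0],[[0,0,0.3],0],[[0,0,0],0],[[0,0,0],0],[[0,0,0],0]]' && python3 to.py 0.586 -0.2152 0.100
```

```text
time: 12.8
ee_pos: [0.5867, -0.2155, 0.1074]
eef_rot: [0.995, 0.104, 0.001, 0.0]
ft_force: [0.0, -0.4, -2.1]
width: 0.0279
grip_force: 20.0
rows needed [-0.021 -0.015  0.246] yaw 11.89 ee [ 0.58668 -0.2155   0.10739] F [ 0.01 -0.45 -2.06] T [0.06 0.05 0.01]
```

```bash
python3 -m crank '[[[-0.02,-0.015,0.15],0],[[0,0,0.1],0],[[0,0,0.04],0],[[0,0,0.04],0],[[0,0,0],0]]' && python3 to.py 0.586 -0.2152 0.069; python3 -m crank '[[[0,0,0.04],0],[[0,0,0.04],0],[[0,0,0],0]]' && python3 to.py 0.586 -0.2152 0.069
```

```text
time: 13.42
ee_pos: [0.5856, -0.215, 0.0969]
eef_rot: [0.995, 0.104, 0.0, -0.0]
ft_force: [-1.9, 0.3, 2.5]
width: 0.0276
grip_force: 20.0
rows needed [0.013 0.008 0.931] yaw 11.89 ee [ 0.58557 -0.21503  0.09692] F [-1.86  0.28  2.48] T [0.29 0.54 0.  ]
time: 13.8
ee_pos: [0.5858, -0.2158, 0.0943]
eef_rot: [0.995, 0.103, 0.0, 0.001]
ft_force: [0.4, -3.6, 0.4]
width: 0.0278
grip_force: 20.0
rows needed [ 0.01  -0.019  0.843] yaw 11.87 ee [ 0.58578 -0.21579  0.09428] F [ 0.39 -3.57  0.36] T [-0.76 -0.22  0.08]
```

Light contact with a sideways force toward −y, so the chamfer is guiding it. I'll ease 0.6 mm that way and continue in small steps.

```bash
python3 -m crank '[[[0,0.02,0],0],[[0,0,0.05],0],[[0,0,0],0]]' && python3 to.py 0.586 -0.2157 0.069; python3 -m crank '[[[0,0,0.05],0],[[0,0,0.05],0],[[0,0,0],0]]' && python3 to.py 0.586 -0.2157 0.069
```

```text
time: 14.18
ee_pos: [0.5855, -0.2159, 0.0923]
eef_rot: [0.995, 0.103, -0.0, 0.0]
ft_force: [1.5, -3.6, -2.9]
width: 0.0276
grip_force: 20.0
rows needed [ 0.018 -0.003  0.778] yaw 11.88 ee [ 0.58549 -0.2159   0.09233] F [ 1.52 -3.63 -2.91] T [-0.79 -0.28  0.03]
time: 14.55
ee_pos: [0.5856, -0.2158, 0.0895]
eef_rot: [0.995, 0.103, 0.0, 0.0]
ft_force: [2.3, -3.7, -1.9]
width: 0.0278
grip_force: 20.0
rows needed [ 0.013 -0.002  0.685] yaw 11.88 ee [ 0.58564 -0.21584  0.08954] F [ 2.28 -3.69 -1.93] T [-1.08 -0.28  0.04]
```

Plate is in slot 3's mouth with only its weight on the wrist. Continuing down.

```bash
python3 -m crank '[[[0.01,0.015,0.03],0],[[0,0,0.07],0],[[0,0,0.07],0],[[0,0,0],0]]' && python3 to.py 0.586 -0.2157 0.069; python3 -m crank '[[[0,0,0.07],0],[[0,0,0.07],0],[[0,0,0.07],0],[[0,0,0],0]]' && python3 to.py 0.586 -0.2157 0.069
```

```text
time: 15.05
ee_pos: [0.5859, -0.2158, 0.0842]
eef_rot: [0.995, 0.104, -0.0, -0.0]
ft_force: [0.9, -2.2, -2.8]
width: 0.0277
grip_force: 20.0
rows needed [ 0.004 -0.004  0.505] yaw 11.89 ee [ 0.58591 -0.21584  0.08416] F [ 0.86 -2.2  -2.78] T [-0.65 -0.23 -0.01]
time: 15.55
ee_pos: [0.5859, -0.2159, 0.0779]
eef_rot: [0.995, 0.104, -0.0, -0.0]
ft_force: [0.9, -2.4, -2.7]
width: 0.0277
grip_force: 20.0
rows needed [ 0.005 -0.006  0.297] yaw 11.89 ee [ 0.58589 -0.2159   0.07792] F [ 0.91 -2.41 -2.73] T [-0.49 -0.1   0.03]
```

```bash
python3 -m crank '[[[0,0.01,0.07],0],[[0,0,0.07],0],[[0,0,0.07],0],[[0,0,0],0]]' && python3 to.py 0.586 -0.2157 0.069; python3 -m crank '[[[0,0,0.03],0],[[0,0,0.03],0],[[0,0,0],0]]' && python3 to.py 0.586 -0.2157 0.069
```

```text
time: 16.05
ee_pos: [0.5859, -0.216, 0.0716]
eef_rot: [0.995, 0.104, -0.0, -0.0]
ft_force: [0.4, 0.3, -1.4]
width: 0.028
grip_force: 20.0
rows needed [ 0.005 -0.01   0.088] yaw 11.9 ee [ 0.58592 -0.21602  0.07163] F [ 0.44  0.28 -1.38] T [ 0.03  0.07 -0.01]
time: 16.42
ee_pos: [0.5861, -0.2162, 0.0701]
eef_rot: [0.995, 0.104, 0.0, -0.0]
ft_force: [-0.8, 0.2, -1.3]
width: 0.028
grip_force: 20.0
rows needed [ 0.001 -0.018  0.037] yaw 11.89 ee [ 0.58607 -0.21624  0.0701 ] F [-0.81  0.17 -1.31] T [ 0.08  0.08 -0.02]
```

```bash
for k in 1; do python3 -m crank '[[[0,0,0.03],0],[[0,0,0],0]]' | grep -v rot; python3 -m crank '[[[0,0,0.03],0],[[0,0,0],0]]' | grep -v rot;  python3 to.py 0.586 -0.2157 0.069; done
```

```text
time: 16.68
ee_pos: [0.586, -0.2163, 0.0692]
ft_force: [-0.1, -0.6, -1.0]
width: 0.0279
grip_force: 20.0
time: 16.92
ee_pos: [0.5863, -0.2163, 0.0688]
ft_force: [-1.1, 0.6, 3.2]
width: 0.0279
grip_force: 20.0
rows needed [-0.005 -0.023 -0.007] yaw 11.89 ee [ 0.58627 -0.21634  0.06879] F [-1.11  0.6   3.18] T [0.19 0.46 0.03]
```

Contact starts at z = 0.069, the height predicted for the rests. One more nudge to confirm.

```bash
python3 -m crank '[[[0,0,0.03],0],[[0,0,0],0]]' | grep -v rot;  python3 to.py 0.586 -0.2157 0.069
```

```text
time: 17.18
ee_pos: [0.5866, -0.2163, 0.0687]
ft_force: [-2.5, 1.7, 9.0]
width: 0.0277
grip_force: 20.0
rows needed [-0.014 -0.025 -0.012] yaw 11.89 ee [ 0.58656 -0.21633  0.06865] F [-2.46  1.7   9.01] T [ 0.43  0.88 -0.04]
```

Seated firmly. I'll relieve the press, release and retract.

```bash
python3 -m crank '[[[0,0,-0.04],0],[[0,0,0],0]]' | grep -v rot; python3 -m crank '[[[0,0,0],0],[[0,0,0],0],[[0,0,0],0],[[0,0,0],0],[[0,0,0],0],[[0,0,0],0]]' 0.85 && python3 -m crank '[[[0,0,-0.3],0],[[0,0,-0.7],0],[[0,0,-1],0],[[0,0,-1],0],[[0,0,-1],0],[[-1,0,-0.8],0],[[-1,0,0],0],[[-0.67,0,0],0],[[0,0,0],0],[[0,0,0],0]]' && python3 - <<'E'
from h import *
st,im,h=shot("wrist","w4"); c=cam("wrist",st); _,s,_=shot("scene","s4")
b=blobs((im.max(2)<62)&(np.indices(im.shape[:2])[0]<230)&(abs(np.indices(im.shape[:2])[1]-320)<110),200)[0]
q=(onz(c,b[:,0],.102)*1000).astype(np.float32); rq=cv2.minAreaRect(q); print(st["ee_pos"].round(4),"grip top",rq)
Rm=R.from_quat(st["eef_rot"]).as_matrix()[:2,:2]; print("corrected",np.array(rq[0])-Rm@np.array([-.6,1.37]),"slot3 585.5 -215.3")
cv2.imwrite("pics/v4.png",np.vstack([cv2.resize(im[40:240,200:440],(640,533))[:300],cv2.resize(s[200:300,210:423],(640,300))]))
E
```

```text
time: 17.42
ee_pos: [0.5863, -0.2163, 0.0688]
ft_force: [-1.2, -0.1, 4.0]
width: 0.0276
grip_force: 20.0
time: 18.18
ee_pos: [0.5861, -0.2163, 0.0687]
eef_rot: [0.995, 0.104, 0.0, 0.0]
ft_force: [0.2, -0.7, 0.1]
width: 0.0723
grip_force: 0.0
time: 19.42
ee_pos: [0.5085, -0.2323, 0.2131]
eef_rot: [0.995, 0.104, 0.0, 0.0]
ft_force: [0.5, 0.1, -0.4]
width: 0.0742
grip_force: 0.0
[ 0.5085 -0.2323  0.2131] grip top ((585.3172607421875, -216.04653930664062), (42.66812515258789, 26.456682205200195), 11.932117462158203)
corrected [ 585.62122351 -214.58212596] slot3 585.5 -215.3
```

View pics/v4.png

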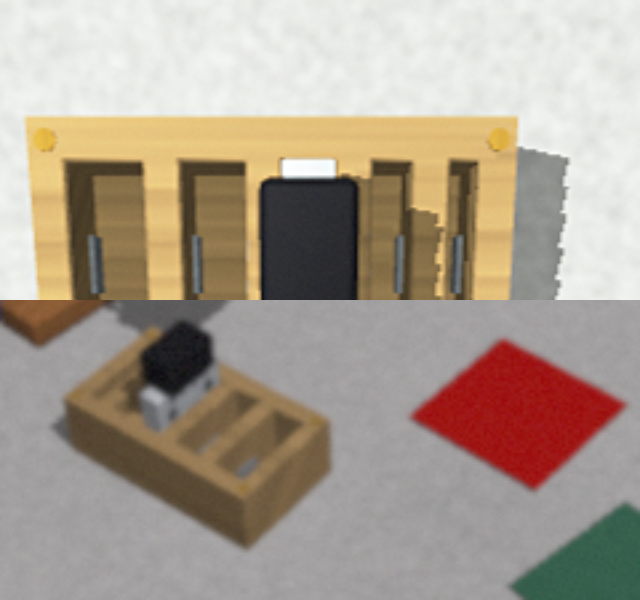

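The plate stands upright in slot 3. Its grip top is centred to within 1 mm at the expected height and size, the green mat is clear, and the arm is away. Handing in.

```bash
python3 -c "
from bench import r
print(r.close_job())"
```

```text
the job is handed in; nothing more can be done
None
```

The plate from the green mat is upright and released in the middle slot (slot 3), seated on its rests at the predicted height, and the job was handed in at about 19.5 s; I chose that slot from its measured thickness of 15–16 mm, so I tried no other slot, and the hand-in returned no verdict.

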